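# Re-rack reagent bottles in reverse order

### The arm

A 6-joint arm with a two-finger parallel gripper is mounted at the origin on a cart in front of the work surface, level with it; the furniture and walls round the work are solid. World frame = base frame: x ahead of the robot, y to its left, z up, the work surface at z = 0. Lengths are in m, angles in rad, forces in N, time in s.
With the tool pointing down it reaches from about 0.225 to 0.875 m from the base axis. Payload 3.4 kg.
Tool frame: the origin (TCP) lies between the finger pads; the fingertips stand 17 mm ahead of it and the grasp point (between the pads) lies 2 mm behind it; y points along the fingers, z is the direction in which the jaws open and shut, and the axes are right-handed (so a half turn about y gives the same grasp; the last joint's range is limited). The gripper opens to 85 mm and grips with 20 to 120 N. Pads are 22 mm wide; open, the fingers measure 114 mm over their backs; the gripper's body (76 mm by 85 mm) begins 54 mm behind the grasp point. The pads swing forward as they close: fully open they stand 13 mm farther back than shut.
Start: joints at [1.129, 0.276, 1.505, -0, 1.361, -0.121], TCP at [0.181, 0.546, 0.248] pointing down, gripper open.
Joint ranges: [-2.89, 2.89], [-0.75, 2.08], [0.22, 2.7], [-1.18, 4.32], [0.11, 2.71], [-2.7, 2.7]. Speed limits (rad/s): [2.57, 2.57, 3.14, 3.14, 3.14, 3.14].

### API

Orientations are given as a unit quaternion [w, x, y, z].
In Python, from rig import manip, get_image, camera_model, sign_off, spot_in, silhouettes, spot_point gives the robot as it stands.
- The arm moves only by the tool jog_arm, never from a script. Its argument "targets" is a list of rows, each a list of 3 entries, a list of its own where there are three numbers: the finger opening in m, from 0 to 0.0854, then the shift along the world's x, y, z in m, then the turn about the world's z in rad. In form: [[claw, [x, y, z], spin], ...]. A call has 1 to 10 rows; each row shifts and turns the commanded pose from where the row before left it; what a row does not reach is not made up. A row lasts 1/8 s, in which the tool goes at most 62.5 mm and 10.7 degrees, less where a joint would pass 70% of its speed; a pose out of reach is approached as far as the arm can. A call with a gripper value outside its range is refused whole. The fingers move at their own pace and stop on an object; "force" is the grip in N (left out, the last holds). Time passes only in rows, so rows that do not move let the fingers close. It gives the time, the measured TCP pose, the force and the opening at its end, in the units of the state.
- manip.get_state(): the state, without advancing time (a new reading comes with each control period).
- get_image(name): name is "scene" or "top" or "wrist"; returns (picture, depth): 400x640x3 uint8, red, green, blue; 400x640 float32, m along the optical axis (not along the pixel's ray), 0 where there is no reading.
- camera_model(name): a dict with "mtx" (3x3 intrinsics, pixels), "world_from_camera" (4x4, takes a point from camera to world coordinates). Camera axes: x right, y up, looking along -z (the intrinsics and any distortion apply to the point x, -y, -z); pixel columns grow to the right and rows downward; lengths in m; the calibration is good to about 2 mm. A picture is of the moment at which its call begins: read the wrist's pose just before it. camera_model takes no time and is no camera call; for the wrist camera it gives the pose at the moment of the call.
- sign_off(): hands the job in, once; it reports no verdict.
Trained networks look in the newest picture that a camera, given by its name, has taken for a name from the list of things; names that differ only in an ending like _2 or _b are one class to them, and where a whole thing is asked for, a point or a joint stands for the part that bears it (a point fixed in the world has none). Each returns a list of dicts, best first, with "score" (0 to 1); they miss things now and then, are a little off and sometimes report something else, mostly with a low value. They report only what shows in the picture. A call takes as long as a camera call.
- spot_in(name, camera): "position" ([column, row] in pixels, amid what is visible of it).
- silhouettes(name, camera): "mask" (400x640 bool, what is visible of it) and "position" ([column, row] in pixels, amid what is visible of it).
- spot_point(name, camera): "position" ([column, row] in pixels: a listed point, or the origin of a listed thing).
The state is a dict: "clock": time; "qpos": joint angles; "qd": joint speeds; "effort": joint torques, N m; "position": TCP position; "ee_rot": TCP orientation; "contact_force": force on the tool from outside, world axes, zero at the start; "moment": the same for the moment, N m; "width": finger opening in m.
Only numpy, scipy, OpenCV 4.12 (cv2) and the standard library are available. Lean on these libraries where they do the work, as an engineer would, in place of code of your own. Each camera call takes 0.05 s, during which the arm holds its last target.

### The job

Move the four small bottles from the grey rack into the white rack, one to a pocket, in reverse order: the bottle that stood leftmost in the grey rack (as the robot sees it) goes into the rightmost pocket of the white rack, and so on, the rightmost ending leftmost. Keep the bottles upright throughout and leave each standing on the floor of its pocket.

Things in the scene. Friction and masses are not known exactly. Their poses are not given: they have to be found in the camera images.
- red_center (a point): Small clear glass bottle with a red screw cap, 43 mm in diameter (straight glass up to 58 mm above its foot), cap 33 mm wide, 87 mm tall in all, 70 to 140 g, loose. The point is on its axis, 43 mm above its foot; z points up through the cap, yaw is arbitrary. At the start it stands on the disc of its own colour in the grey rack.
- yellow_center (a point): Small clear glass bottle with a yellow screw cap, 43 mm in diameter (straight glass up to 58 mm above its foot), cap 33 mm wide, 87 mm tall in all, 70 to 140 g, loose. The point is on its axis, 43 mm above its foot; z points up through the cap, yaw is arbitrary. At the start it stands on the disc of its own colour in the grey rack.
- green_center (a point): Small clear glass bottle with a green screw cap, 43 mm in diameter (straight glass up to 58 mm above its foot), cap 33 mm wide, 87 mm tall in all, 70 to 140 g, loose. The point is on its axis, 43 mm above its foot; z points up through the cap, yaw is arbitrary. At the start it stands on the disc of its own colour in the grey rack.
- blue_center (a point): Small clear glass bottle with a blue screw cap, 43 mm in diameter (straight glass up to 58 mm above its foot), cap 33 mm wide, 87 mm tall in all, 70 to 140 g, loose. The point is on its axis, 43 mm above its foot; z points up through the cap, yaw is arbitrary. At the start it stands on the disc of its own colour in the grey rack.
- grey_rack: Grey plastic rack, full at the start, a coloured disc in each pocket; 260 mm long (y) x 68 mm wide (x) x 18 mm high, fixed. Four open pockets, 60 x 60 mm inside, in a row at y = -96, -32, 32, 96 mm; walls and dividers 4 mm thick, all 18 mm high, floor 4 mm thick. Origin: centre of its underside, on the bench; x away from the robot, y to its left, turned up to 0.35 rad either way.
- white_rack: White plastic rack, empty at the start, left or right of the grey one; 260 mm long (y) x 68 mm wide (x) x 18 mm high, fixed. Four open pockets, 60 x 60 mm inside, in a row at y = -96, -32, 32, 96 mm; walls and dividers 4 mm thick, all 18 mm high, floor 4 mm thick. Origin: centre of its underside, on the bench; x away from the robot, y to its left, turned up to 0.35 rad either way.
- red_disc: Red plastic disc, 52 mm in diameter and 2 mm thick, fixed on the floor in the middle of one pocket of the grey rack, under the red-capped bottle; it stays there and so shows in which pocket that bottle stood. Origin: centre of its underside.
- yellow_disc: Yellow plastic disc, 52 mm in diameter and 2 mm thick, fixed on the floor in the middle of one pocket of the grey rack, under the yellow-capped bottle; it stays there and so shows in which pocket that bottle stood. Origin: centre of its underside.
- green_disc: Green plastic disc, 52 mm in diameter and 2 mm thick, fixed on the floor in the middle of one pocket of the grey rack, under the green-capped bottle; it stays there and so shows in which pocket that bottle stood. Origin: centre of its underside.
- blue_disc: Blue plastic disc, 52 mm in diameter and 2 mm thick, fixed on the floor in the middle of one pocket of the grey rack, under the blue-capped bottle; it stays there and so shows in which pocket that bottle stood. Origin: centre of its underside.

How it is judged:
By the outcome, as a careful person would: the job done as asked, in the order asked, and still so for the second after the job is handed in, with the robot touching nothing.
It also fails if it takes over 102 s, if anything falls off the work surface, if the arm or the gripper's body presses on something with over 40 N, if the wrist force passes 120 N, or if a joint passes its speed limit or range.

## Working session

There is one attempt and no reset: what is moved stays moved. The work goes in short steps, Python scripts to look and compute and a tool call to move; the robot and the scene stay as the last step left them, time stands still between calls to the robot, and variables do not carry over. Pictures are saved under pics/ and viewed, and the job is handed in when it is done.

Besides the shell and the picture viewer there is one more tool, called after "Emit:" as name(argument=value, ...), one argument or row to a line, values as JSON. jog_arm: Moves the arm, as the interface text tells. Its arguments: {"type":"object","properties":{"targets":{"type":"array","items":{"type":"array"}},"force":{"type":"number"}},"required":["targets"]}

```bash
mkdir -p pics; ls
python3 - <<'E'
from rig import manip, get_image, camera_model
import cv2
print(manip.get_state())
for n in("scene","top","wrist"):
    p,d=get_image(n); cv2.imwrite(f"pics/{n}0.png",p[:,:,::-1]); m=camera_model(n); print(n,m)
E
```

```text
pics
{'clock': 0.0, 'qpos': array([ 1.12899732e+00,  2.76601564e-01,  1.50615273e+00,  3.31180479e-05,
        1.36067726e+00, -1.20990638e-01]), 'qd': array([-1.22142925e-03, -7.38386080e-04,  4.81704856e-04,  8.85035247e-04,
        5.05910519e-05,  1.37954883e-04]), 'effort': array([ 1.33186477e-03, -4.16788208e+01, -2.45804268e+01,  8.67301878e-05,
        1.10039554e-02,  1.50334768e-05]), 'position': array([0.18109191, 0.54521455, 0.24742812]), 'ee_rot': array([-0.69740743,  0.69865023, -0.11313104,  0.11274796]), 'contact_force': array([ 0.41121198, -0.00196754, -0.08319336]), 'moment': array([-0.00229196,  0.00186164,  0.04250426]), 'width': 0.0852706031082157}
scene {'mtx': array([[442.59818342,   0.        , 318.07540431],
       [  0.        , 442.59818342, 205.37596146],
       [  0.        ,   0.        ,   1.        ]]), 'world_from_camera': array([[ 0.87257512,  0.27237992, -0.40548962,  0.17686595],
       [-0.48842156,  0.47366224, -0.73286319, -0.65287896],
       [-0.0075521 ,  0.83752807,  0.54634211,  0.54540932],
       [ 0.        ,  0.        ,  0.        ,  1
[... 183 characters left out ...]
orld_from_camera': array([[-0.01325217,  0.98640378, -0.16380465,  0.36584822],
       [-0.99989053, -0.01199458,  0.00866409,  0.01160264],
       [ 0.00658152,  0.16390154,  0.98645475,  1.06421382],
       [ 0.        ,  0.        ,  0.        ,  1.        ]])}
wrist {'mtx': array([[292.32981291,   0.        , 317.67876665],
       [  0.        , 292.32981291, 199.50279327],
       [  0.        ,   0.        ,   1.        ]]), 'world_from_camera': array([[ 0.31537996, -0.90919657, -0.27184017,  0.11180288],
       [ 0.9489625 ,  0.30144444,  0.09274387,  0.56912539],
       [-0.0023777 , -0.28721569,  0.95786298,  0.37397076],
       [ 0.        ,  0.        ,  0.        ,  1.        ]])}
```

View pics/top0.png

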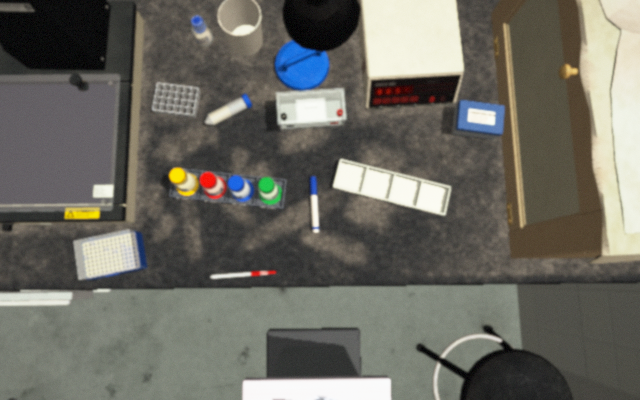

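View pics/scene0.png

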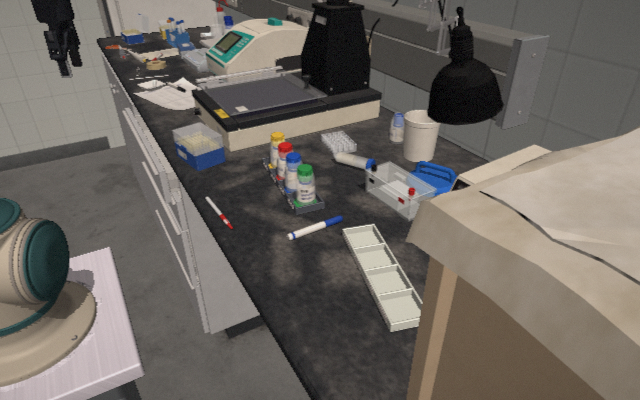

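Run:
```python
from rig import spot_in, spot_point
for n in ["grey_rack","white_rack","red_center","yellow_center","green_center","blue_center"]:
    print(n,[(x['position'],round(x['score'],2)) for x in spot_point(n,"top")],[(x['position'],round(x['score'],2)) for x in spot_point(n,"scene")])
```

```text
grey_rack [([227.7, 188.9], 0.95)] [([289.6, 184.7], 0.91)]
white_rack [([388.3, 189.9], 0.92)] [([379.3, 274.3], 0.86)]
red_center [([210.0, 182.5], 0.77)] [([288.3, 159.5], 0.53)]
yellow_center [([181.5, 179.8], 0.82)] [([278.2, 152.3], 0.83)]
green_center [([269.1, 187.1], 0.87)] [([305.2, 184.1], 0.58)]
blue_center [([239.6, 188.6], 0.87), ([209.7, 184.9], 0.55)] [([296.7, 169.9], 0.63)]
```

```bash
cat > h.py <<'E'
import numpy as np, cv2
from rig import manip,get_image,camera_model,spot_in,silhouettes,spot_point
def ray(cam,px,z,m=None):
    m=m or camera_model(cam); K=m['mtx'];T=m['world_from_camera']
    px=np.atleast_2d(px).astype(float)
    d=np.c_[(px[:,0]-K[0,2])/K[0,0],-(px[:,1]-K[1,2])/K[1,1],-np.ones(len(px))]@T[:3,:3].T
    return T[:3,3]+d*((z-T[2,3])/d[:,2])[:,None]
def cloud(cam,depth,mask,m=None):
    m=m or camera_model(cam); K=m['mtx'];T=m['world_from_camera']
    r,c=np.nonzero(mask&(depth>0)); z=depth[r,c]
    P=np.c_[(c-K[0,2])/K[0,0]*z,-(r-K[1,2])/K[1,1]*z,-z]
    return P@T[:3,:3].T+T[:3,3]
def rect(cam,mask,z,m=None):
    cs,_=cv2.findContours(mask.astype(np.uint8),cv2.RETR_EXTERNAL,cv2.CHAIN_APPROX_NONE)
    c=max(cs,key=cv2.contourArea)[:,0]
    w=ray(cam,c,z,m)[:,:2]
    (cx,cy),(a,b),ang=cv2.minAreaRect((w*1000).astype(np.float32))
    if a>b: ang+=90;a,b=b,a   # b long = along y ; ang = direction of a
    ang=(ang+90)%180-90
    return np.round([cx,cy,a,b],1),round(np.radians(ang),3)
E
python3 - <<'E'
from h import *
for n in["top","scene"]:
    p,d=get_image(n)
    for r in["grey_rack","white_rack"]:
        s=silhouettes(r,n)[0]
        P=cloud(n,d,s['mask'])
        print(n,r,rect(n,s['mask'],.018),"z pct",np.percentile(P[:,2],[5,50,95]).round(4),ray(n,spot_point(r,n)[0]['position'],0).round(4))
    for b in["yellow","red","blue","green"]:
        s=silhouettes(b+"_center",n)[0]; P=cloud(n,d,s['mask']); T=P[P[:,2]>.08]
        print(b,s['position'],s['score'],ray(n,spot_point(b+"_center",n)[0]['position'],.049).round(4),"top",len(T),T.mean(0).round(4) if len(T) else 0, np.ptp(T,axis=0) if len(T) else 0)
E
```

```text
top grey_rack (array([569.6, 195.2,  72.4, 262.8]), np.float64(-0.115)) z pct [0.0006 0.0067 0.0199] [[0.5679 0.1985 0.    ]]
top white_rack (array([ 567.6, -174.7,   73.8,  260. ]), np.float64(-0.264)) z pct [0.0004 0.0044 0.0185] [[ 0.5674 -0.1735  0.    ]]
yellow [182.2, 178.6] 0.77 [[0.5801 0.2903 0.049 ]] top 224 [0.5841 0.2889 0.091 ] [0.03474307 0.03428163 0.01678037]
red [211.0, 184.1] 0.64 [[0.5769 0.2284 0.049 ]] top 213 [0.5739 0.2247 0.0916] [0.03157951 0.0345671  0.01876751]
blue [238.2, 188.9] 0.94 [[0.5718 0.1689 0.049 ]] top 215 [0.5662 0.1655 0.0916] [0.03283572 0.03436364 0.0164698 ]
green [267.4, 188.7] 0.95 [[0.5599 0.0969 0.049 ]] top 209 [0.5619 0.1021 0.0919] [0.03479236 0.03212738 0.01731911]
scene grey_rack (array([564.2, 179.2,  80.9, 285.2]), np.float64(-0.127)) z pct [0.0006 0.0105 0.0195] [[0.5645 0.1784 0.    ]]
scene white_rack (array([ 563.6, -183.7,   75.9,  273.5]), np.float64(-0.272)) z pct [0.0033 0.0059 0.0189] [[ 0.5628 -0.1818  0.    ]]
yellow [274.4, 144.2] 0.68 [[0.5817 0.2763 0.049 ]] top 123 [0.5802 0.2799 0.0893] [0.0353984  0.06815553 0.01507176]
red [285.6, 153.6] 0.91 [[0.5834 0.232  0.049 ]] top 147 [0.5698 0.2157 0.0895] [0.03787738 0.06848348 0.01490345]
blue [292.3, 166.4] 0.87 [[0.5688 0.1671 0.049 ]] top 151 [0.5624 0.1566 0.0894] [0.03152563 0.06777188 0.01558087]
green [304.0, 185.0] 0.87 [[0.5602 0.105  0.049 ]] top 172 [0.5582 0.0942 0.0899] [0.03347448 0.03602766 0.01532254]
```

Run:
```python
from h import *
from scipy.spatial.transform import Rotation as R
s=manip.get_state(); q=s['ee_rot']
M=R.from_quat([q[1],q[2],q[3],q[0]]).as_matrix(); print(M.round(3))
a=np.arctan2(M[1,2],M[0,2]); print("jaw yaw",a,"spin to -0.115:",(-.117-a+np.pi/2)%np.pi-np.pi/2,"j6",s['qpos'])
print(np.array([.5841,.2889,.25])-s['position'],np.array([.562,.102,.25])-s['position'])
```

```text
[[ 0.949  0.     0.315]
 [-0.315  0.     0.949]
 [ 0.    -1.     0.   ]]
jaw yaw 1.250000658574455 spin to -0.115: -1.367000658574455 j6 [ 1.12900819e+00  2.75907049e-01  1.50493749e+00  1.74805391e-06
  1.36069491e+00 -1.20992829e-01]
[ 0.40278291 -0.2567802   0.00169098] [ 0.38068291 -0.4436802   0.00169098]
```

Emit:
jog_arm(
  targets=[
    [0.085,[0.038,-0.036,0.002],-0.137],
    [0.085,[0.038,-0.036,0.002],-0.137],
    [0.085,[0.038,-0.036,0.002],-0.137],
    [0.085,[0.038,-0.036,0.002],-0.137],
    [0.085,[0.038,-0.036,0.002],-0.137],
    [0.085,[0.038,-0.036,0.002],-0.137],
    [0.085,[0.038,-0.036,0.002],-0.137],
    [0.085,[0.038,-0.036,0.002],-0.137],
    [0.085,[0.038,-0.036,0.002],-0.137],
    [0.085,[0.038,-0.036,0.002],-0.137],
  ],
  force=30,
)

```text
clock: 3.3
position: [0.5625, 0.1844, 0.2685]
ee_rot: [-0.468, 0.468, -0.53, 0.53]
contact_force: [0.1, 0.3, 0.4]
width: 0.0849
```

Emit:
jog_arm(
  targets=[
    [0.085,[0,0,0],0],
    [0.085,[0,0,0],0],
  ],
)

```text
clock: 3.55
position: [0.5609, 0.1858, 0.268]
ee_rot: [0.469, -0.469, 0.529, -0.529]
contact_force: [-1.0, 0.5, -0.3]
width: 0.0849
```

```bash
cat > look.py <<'E'
import sys
from h import *
tag=sys.argv[1]
m=camera_model("wrist"); p,d=get_image("wrist"); cv2.imwrite(f"pics/w{tag}.png",p[:,:,::-1])
for r in["grey_rack","white_rack"]:
    for s in silhouettes(r,"wrist")[:1]:
        print(r,round(s['score'],2),rect("wrist",s['mask'],.018,m))
for b in["yellow","red","blue","green"]:
    for s in silhouettes(b+"_center","wrist")[:1]:
        P=cloud("wrist",d,s['mask'],m); T=P[P[:,2]>.08]
        sp=spot_point(b+"_center","wrist")
        print(b,s['position'],round(s['score'],2),"pt",[ray("wrist",x['position'],.049,m).round(4)[0] for x in sp[:1]],"top",len(T),((T.max(0)+T.min(0))/2).round(4) if len(T) else 0,np.ptp(T,axis=0).round(3) if len(T) else 0)
s=manip.get_state(); print(s['clock'],s['position'].round(4),s['ee_rot'].round(3))
E
python3 look.py 1
```

```text
grey_rack 0.91 (array([568.1, 195.2,  71. , 258.3]), np.float64(-0.117))
yellow [325.5, 75.9] 0.58 pt [array([0.5844, 0.2939, 0.049 ])] top 1039 [0.5825 0.2894 0.0882] [0.034 0.034 0.016]
red [325.5, 140.1] 0.71 pt [] top 870 [0.5722 0.2258 0.0879] [0.034 0.035 0.016]
blue [326.1, 193.4] 0.88 pt [array([0.567 , 0.1675, 0.049 ])] top 782 [0.5648 0.1669 0.0878] [0.034 0.033 0.015]
green [326.6, 240.6] 0.88 pt [array([0.5631, 0.1026, 0.049 ])] top 725 [0.5605 0.1032 0.0879] [0.034 0.033 0.016]
4.1 [0.5612 0.186  0.2684] [-0.469  0.469 -0.529  0.529]
```

View pics/w1.png

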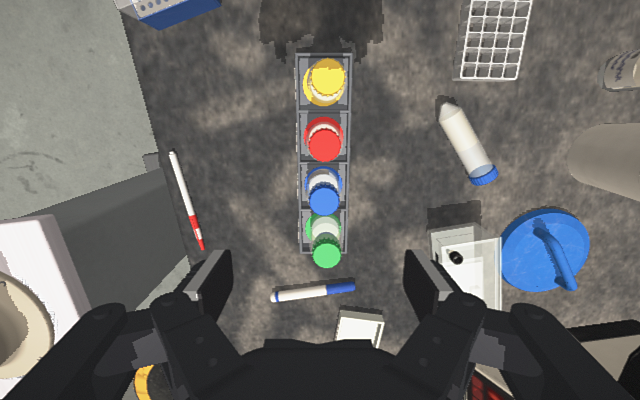

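Emit:
jog_arm(
  targets=[
    [0.08,[0,-0.041,0],0],
    [0.08,[0,-0.042,0],0],
    [0.08,[0,0,-0.05],0],
    [0.08,[0,0,-0.05],0],
    [0.08,[0,0,-0.045],0],
    [0.08,[0,0,-0.03],0],
    [0.08,[0,0,-0.026],0],
    [0.08,[0,0,-0.02],0],
    [0.08,[0,0,0],0],
    [0.08,[0,0,0],0],
  ],
)

```text
clock: 5.35
position: [0.562, 0.1027, 0.0481]
ee_rot: [-0.47, 0.469, -0.529, 0.529]
contact_force: [-0.5, 0.0, 0.9]
width: 0.0799
```

```bash
python3 look.py 2
```

```text
grey_rack 0.67 (array([562.9, 146.6,  67.8, 159.2]), np.float64(-0.118))
red [310.7, 18.8] 0.61 pt [] top 0 0 0
blue [304.3, 141.0] 0.78 pt [] top 10838 [0.5648 0.1663 0.088 ] [0.034 0.034 0.016]
green [316.5, 280.3] 0.69 pt [array([0.56  , 0.1011, 0.049 ])] top 5226 [0.5607 0.1105 0.0938] [0.034 0.02  0.028]
5.85 [0.5614 0.1027 0.0475] [-0.469  0.469 -0.529  0.529]
```

View pics/w2.png

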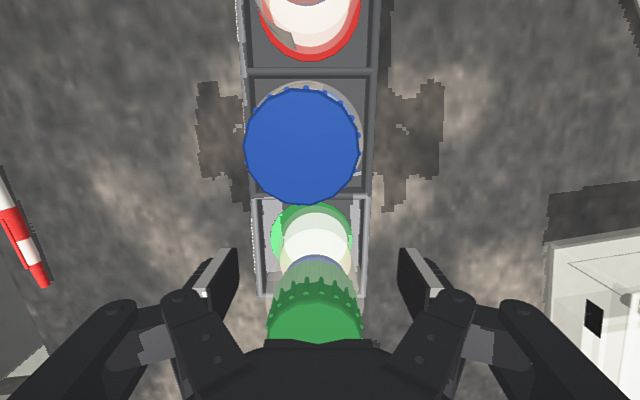

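Emit:
jog_arm(
  targets=[
    [0.035,[0,0,0],0],
    [0.035,[0,0,0],0],
    [0.035,[0,0,0],0],
    [0.035,[0,0,0],0],
    [0.035,[0,0,0],0],
    [0.035,[0,0,0],0],
    [0.035,[0,0,0],0],
  ],
  force=30,
)

```text
clock: 6.72
position: [0.5615, 0.1027, 0.0474]
ee_rot: [-0.469, 0.469, -0.529, 0.529]
contact_force: [0.3, 0.2, 1.8]
width: 0.042
```

Emit:
jog_arm(
  targets=[
    [0.035,[0,0,0.02],0],
    [0.035,[0,0,0.04],0],
    [0.035,[0,0,0.05],0],
    [0.035,[0,0,0.05],0],
    [0.035,[0,0,0.02],0],
    [0.035,[0.005,-0.03,0],-0.037],
    [0.035,[0.005,-0.04,0],-0.037],
    [0.035,[0.005,-0.04,0],-0.037],
    [0.035,[0.005,-0.03,0],-0.037],
    [0.035,[0,0,0],0],
  ],
)

```text
clock: 7.98
position: [0.5813, -0.0393, 0.2266]
ee_rot: [0.428, -0.428, 0.563, -0.563]
contact_force: [-0.1, 1.1, -0.6]
width: 0.0424
```

Emit:
jog_arm(
  targets=[
    [0.035,[0,0,0],0],
    [0.035,[0,0,0],0],
  ],
)

```text
clock: 8.22
position: [0.581, -0.0362, 0.2271]
ee_rot: [0.429, -0.429, 0.562, -0.562]
contact_force: [0.1, -1.2, -0.4]
width: 0.0419
```

```bash
python3 look.py 3
```

```text
grey_rack 0.71 (array([559.3, 112.4,  69.8,  95.5]), np.float64(-0.121))
white_rack 0.76 (array([591.5, -85.8,  68. ,  81.1]), np.float64(-0.264))
yellow [348.3, 198.4] 0.51 pt [] top 18 [ 0.5931 -0.0256  0.2023] [0.022 0.02  0.03 ]
blue [249.1, 5.5] 0.61 pt [] top 0 0 0
green [317.0, 283.5] 0.76 pt [array([ 0.5525, -0.1409,  0.049 ])] top 11153 [ 0.5799 -0.0299  0.236 ] [0.045 0.031 0.098]
8.725 [ 0.5813 -0.0372  0.2274] [-0.429  0.429 -0.562  0.562]
```

View pics/w3.png

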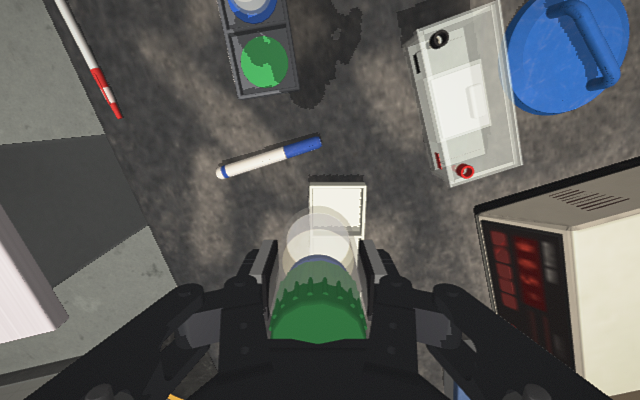

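Emit:
jog_arm(
  targets=[
    [0.035,[0.006,-0.022,0],0],
    [0.035,[0.006,-0.022,0],0],
    [0.035,[0,0,-0.04],0],
    [0.035,[0,0,-0.045],0],
    [0.035,[0,0,-0.04],0],
    [0.035,[0,0,-0.025],0],
    [0.035,[0,0,-0.015],0],
    [0.035,[0,0,-0.008],0],
    [0.035,[0,0,-0.004],0],
    [0.035,[0,0,0],0],
  ],
)

```text
clock: 9.98
position: [0.5938, -0.0815, 0.0509]
ee_rot: [-0.429, 0.428, -0.562, 0.563]
contact_force: [0.1, -0.5, -0.5]
width: 0.0424
```

Emit:
jog_arm(
  targets=[
    [0.035,[0,0,-0.003],0],
    [0.035,[0,0,0],0],
    [0.035,[0,0,0],0],
  ],
)

```text
clock: 10.35
position: [0.5934, -0.0813, 0.0476]
ee_rot: [-0.429, 0.429, -0.562, 0.562]
contact_force: [0.5, 0.1, -0.6]
width: 0.0423
```

```bash
python3 look.py 4
```

```text
grey_rack 0.63 (array([531.7,  62.9,   0.8,   6.9]), np.float64(1.303))
white_rack 0.82 (array([597.1, -64.4,  36.7,  68. ]), np.float64(1.308))
green [317.0, 278.9] 0.83 pt [array([ 0.5949, -0.0818,  0.049 ])] top 5187 [ 0.5938 -0.0742  0.0932] [0.033 0.022 0.026]
10.75 [ 0.5934 -0.0813  0.0473] [-0.429  0.429 -0.562  0.562]
```

View pics/w4.png

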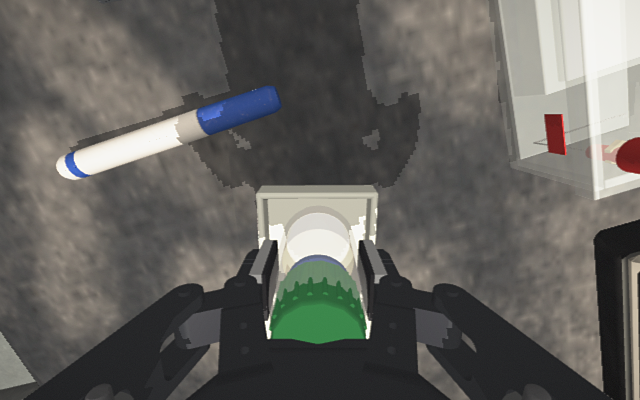

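Emit:
jog_arm(
  targets=[
    [0.035,[0,0,-0.0015],0],
    [0.035,[0,0,0],0],
    [0.05,[0,0,0],0],
    [0.075,[0,0,0],0],
    [0.075,[0,0,0],0],
    [0.075,[0,0,0],0],
    [0.075,[0,0,0.02],0],
    [0.075,[0,0,0.05],0],
    [0.075,[0,0,0.05],0],
    [0.075,[0,0,0.05],0],
  ],
)

```text
clock: 12.0
position: [0.5931, -0.0813, 0.2174]
ee_rot: [-0.429, 0.429, -0.562, 0.562]
contact_force: [-0.0, -0.2, -0.3]
width: 0.0757
```

Emit:
jog_arm(
  targets=[
    [0.08,[-0.006,0.049,0],0.03],
    [0.08,[-0.006,0.05,0],0.03],
    [0.08,[-0.006,0.05,0],0.03],
    [0.08,[-0.005,0.05,0],0.03],
    [0.08,[-0.005,0.049,0],0.028],
    [0.08,[0,0,0],0],
    [0.08,[0,0,0],0],
  ],
)

```text
clock: 12.88
position: [0.5652, 0.1665, 0.2157]
ee_rot: [-0.469, 0.469, -0.529, 0.529]
contact_force: [0.6, -0.3, -0.5]
width: 0.0803
```

```bash
python3 look.py 5
```

```text
grey_rack 0.6 (array([567.9, 194.5,  69.8, 260.4]), np.float64(-0.117))
white_rack 0.94 (array([598.9, -52.9,  33.8,  73.3]), np.float64(1.219))
yellow [318.9, 47.2] 0.78 pt [array([0.5807, 0.2935, 0.049 ])] top 1714 [0.5825 0.2894 0.0881] [0.034 0.034 0.016]
red [320.6, 125.4] 0.8 pt [] top 1285 [0.5722 0.2256 0.0878] [0.034 0.034 0.015]
blue [319.6, 188.8] 0.96 pt [array([0.5632, 0.1665, 0.049 ])] top 1146 [0.5649 0.1669 0.0879] [0.034 0.033 0.016]
green [354.1, 336.4] 0.63 pt [array([0.5834, 0.2914, 0.049 ])] top 0 0 0
13.425 [0.5654 0.1664 0.2159] [-0.469  0.469 -0.529  0.529]
```

View pics/w5.png

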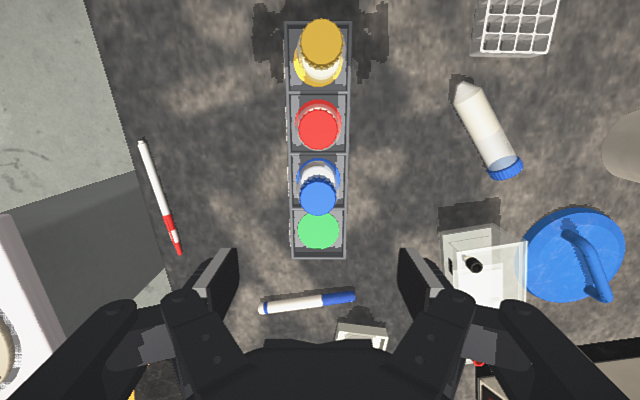

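Emit:
jog_arm(
  targets=[
    [0.08,[0,0,-0.04],0],
    [0.08,[0,0,-0.05],0],
    [0.08,[0,0,-0.04],0],
    [0.08,[0,0,-0.025],0],
    [0.08,[0,0,-0.0135],0],
    [0.08,[0,0,0],0],
    [0.035,[0,0,0],0],
    [0.035,[0,0,0],0],
    [0.035,[0,0,0],0],
    [0.035,[0,0,0],0],
  ],
)

```text
clock: 14.68
position: [0.5662, 0.1669, 0.0487]
ee_rot: [-0.47, 0.468, -0.529, 0.53]
contact_force: [-1.4, -0.5, 6.1]
width: 0.0426
```

Emit:
jog_arm(
  targets=[
    [0.035,[0,0,0],0],
    [0.035,[0,0,0],0],
    [0.035,[0,0,0],0],
    [0.035,[0,0,0.02],0],
    [0.035,[0,0,0.04],0],
    [0.035,[0,0,0.05],0],
    [0.035,[0,0,0.04],0],
    [0.035,[0,0,0.02],0],
  ],
)

```text
clock: 15.68
position: [0.5661, 0.1668, 0.2201]
ee_rot: [-0.47, 0.468, -0.528, 0.53]
contact_force: [0.2, 0.2, 0.9]
width: 0.0421
```

Emit:
jog_arm(
  targets=[
    [0.035,[0.001,-0.03,0],-0.021],
    [0.035,[0.002,-0.05,0],-0.021],
    [0.035,[0.002,-0.05,0],-0.021],
    [0.035,[0.002,-0.05,0],-0.021],
    [0.035,[0.002,-0.05,0],-0.021],
    [0.035,[0.001,-0.05,0],-0.021],
    [0.035,[0.001,-0.029,0],-0.021],
    [0.035,[0,0,0],0],
    [0.035,[0,0,0],0],
  ],
)

```text
clock: 16.8
position: [0.576, -0.1416, 0.2171]
ee_rot: [0.429, -0.429, 0.563, -0.562]
contact_force: [0.7, -0.3, -2.3]
width: 0.0425
```

```bash
python3 look.py 6
```

```text
white_rack 0.7 (array([ 582.3, -119.3,   68.9,  140.4]), np.float64(-0.267))
blue [318.9, 282.4] 0.6 pt [array([ 0.5505, -0.2424,  0.049 ])] top 11171 [ 0.5763 -0.1357  0.2256] [0.042 0.032 0.1  ]
green [321.2, 123.7] 0.78 pt [] top 1233 [ 0.5927 -0.0823  0.0871] [0.034 0.033 0.014]
17.25 [ 0.5764 -0.1419  0.2174] [-0.429  0.429 -0.562  0.562]
```

View pics/w6.png

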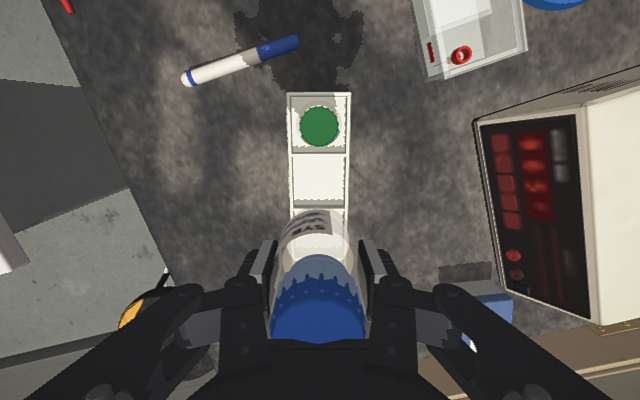

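Emit:
jog_arm(
  targets=[
    [0.035,[0,-0.001,-0.04],0],
    [0.035,[0,0,-0.05],0],
    [0.035,[0,0,-0.04],0],
    [0.035,[0,0,-0.02],0],
    [0.035,[0,0,-0.012],0],
    [0.035,[0,0,-0.006],0],
    [0.035,[0,0,-0.0025],0],
    [0.035,[0,0,0],0],
    [0.035,[0,0,0],0],
  ],
)

```text
clock: 18.38
position: [0.5768, -0.1435, 0.0476]
ee_rot: [-0.429, 0.429, -0.562, 0.563]
contact_force: [0.1, -0.3, -0.5]
width: 0.0422
```

```bash
python3 look.py 7
```

```text
white_rack 0.83 (array([588.5, -96.7,  68.5,  94.9]), np.float64(-0.255))
blue [320.8, 281.4] 0.94 pt [array([ 0.5765, -0.144 ,  0.049 ])] top 5034 [ 0.5767 -0.1384  0.093 ] [0.034 0.025 0.026]
green [316.0, 140.2] 0.61 pt [] top 10472 [ 0.5929 -0.0819  0.0898] [0.034 0.034 0.008]
18.825 [ 0.5763 -0.1433  0.0468] [-0.429  0.429 -0.562  0.562]
```

View pics/w7.png

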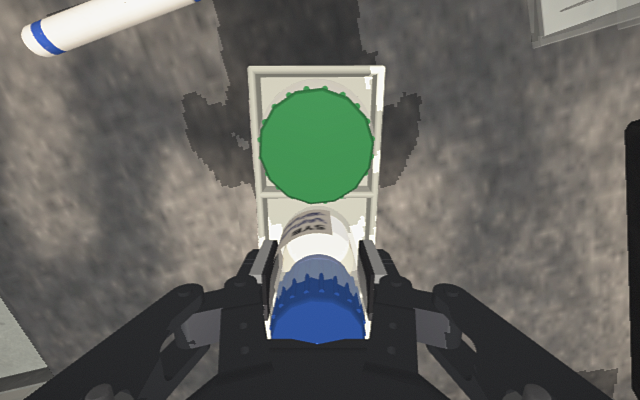

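Blue is inside the second pocket, just behind the divider. Lower by about 1 mm, release and lift.

Emit:
jog_arm(
  targets=[
    [0.035,[0,0,-0.0012],0],
    [0.035,[0,0,0],0],
    [0.05,[0,0,0],0],
    [0.075,[0,0,0],0],
    [0.075,[0,0,0],0],
    [0.075,[0,0,0],0],
    [0.075,[0,0,0.02],0],
    [0.075,[0,0,0.05],0],
    [0.075,[0,0,0.05],0],
    [0.075,[0,0,0.05],0],
  ],
)

```text
clock: 20.08
position: [0.5761, -0.1433, 0.2171]
ee_rot: [0.429, -0.429, 0.562, -0.562]
contact_force: [0.7, -0.3, -0.4]
width: 0.0751
```

Emit:
jog_arm(
  targets=[
    [0.08,[0,0.049,0],0.021],
    [0.08,[0,0.053,0],0.021],
    [0.08,[-0.001,0.053,0],0.021],
    [0.08,[-0.001,0.053,0],0.021],
    [0.08,[-0.001,0.053,0],0.021],
    [0.08,[0,0.053,0],0.021],
    [0.08,[0,0.055,0],0.021],
    [0.08,[0,0,0],0],
    [0.08,[0,0,0],0],
  ],
)

```text
clock: 21.2
position: [0.5731, 0.2254, 0.2153]
ee_rot: [-0.469, 0.47, -0.529, 0.529]
contact_force: [-0.7, -0.7, 1.3]
width: 0.08
```

```bash
python3 look.py 8
```

```text
grey_rack 0.86 (array([568.3, 195.4,  68.2, 258.3]), np.float64(-0.118))
yellow [320.5, 117.9] 0.69 pt [] top 1296 [0.5826 0.2895 0.088 ] [0.033 0.034 0.016]
red [318.0, 185.2] 0.89 pt [array([0.5756, 0.2242, 0.049 ])] top 1153 [0.5722 0.2262 0.088 ] [0.035 0.034 0.016]
green [292.8, 195.0] 0.75 pt [] top 5 [0.5709 0.2202 0.0912] [0.032 0.009 0.004]
21.7 [0.5734 0.2252 0.2157] [-0.469  0.469 -0.529  0.529]
```

View pics/w8.png

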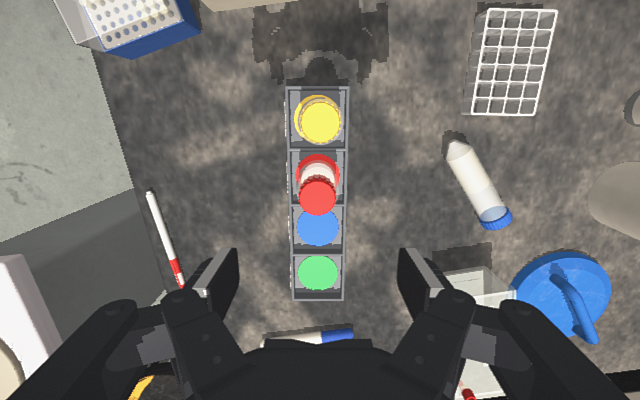

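Emit:
jog_arm(
  targets=[
    [0.08,[0,0.0005,-0.04],0],
    [0.08,[0,0,-0.05],0],
    [0.08,[0,0,-0.04],0],
    [0.08,[0,0,-0.025],0],
    [0.08,[0,0,-0.013],0],
    [0.08,[0,0,0],0],
    [0.035,[0,0,0],0],
    [0.035,[0,0,0],0],
    [0.035,[0,0,0],0],
    [0.035,[0,0,0],0],
  ],
)

```text
clock: 22.95
position: [0.5741, 0.2264, 0.049]
ee_rot: [-0.47, 0.468, -0.529, 0.529]
contact_force: [-1.0, -0.6, 6.3]
width: 0.0422
```

Emit:
jog_arm(
  targets=[
    [0.035,[0,0,0],0],
    [0.035,[0,0,0],0],
    [0.035,[0,0,0],0],
    [0.035,[0,0,0.02],0],
    [0.035,[0,0,0.04],0],
    [0.035,[0,0,0.05],0],
    [0.035,[0,0,0.04],0],
    [0.035,[0,0,0.02],0],
  ],
)

```text
clock: 23.95
position: [0.5741, 0.2264, 0.2204]
ee_rot: [-0.47, 0.468, -0.528, 0.53]
contact_force: [0.2, -0.0, -2.0]
width: 0.0423
```

Emit:
jog_arm(
  targets=[
    [0.035,[0,-0.03,0],-0.017],
    [0.035,[-0.002,-0.052,0],-0.018],
    [0.035,[-0.002,-0.054,0],-0.018],
    [0.035,[-0.002,-0.054,0],-0.018],
    [0.035,[-0.002,-0.054,0],-0.018],
    [0.035,[-0.002,-0.054,0],-0.018],
    [0.035,[-0.002,-0.054,0],-0.018],
    [0.035,[-0.002,-0.052,0],-0.018],
    [0.035,[0,-0.026,0],-0.004],
    [0.035,[0,0,0],0],
  ],
)

```text
clock: 25.2
position: [0.559, -0.2057, 0.2171]
ee_rot: [0.428, -0.428, 0.563, -0.563]
contact_force: [0.4, 0.3, -1.5]
width: 0.0424
```

```bash
python3 look.py 9
```

```text
white_rack 0.58 (array([ 573.6, -150.8,   70.4,  206. ]), np.float64(-0.263))
red [317.9, 279.2] 0.79 pt [array([ 0.5306, -0.3012,  0.049 ])] top 10934 [ 0.5598 -0.199   0.2242] [0.041 0.029 0.099]
blue [319.5, 123.5] 0.77 pt [] top 1250 [ 0.5757 -0.1438  0.09  ] [0.034 0.034 0.007]
green [317.5, 46.0] 0.82 pt [array([ 0.5917, -0.081 ,  0.049 ])] top 1636 [ 0.5927 -0.0828  0.087 ] [0.034 0.033 0.014]
25.7 [ 0.5595 -0.2031  0.2177] [-0.429  0.429 -0.562  0.562]
```

View pics/w9.png

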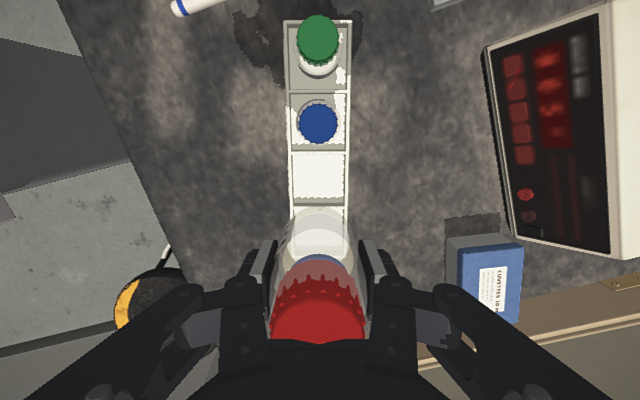

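Emit:
jog_arm(
  targets=[
    [0.035,[0,-0.0005,-0.04],0],
    [0.035,[0,0,-0.05],0],
    [0.035,[0,0,-0.04],0],
    [0.035,[0,0,-0.02],0],
    [0.035,[0,0,-0.012],0],
    [0.035,[0,0,-0.006],0],
    [0.035,[0,0,-0.0025],0],
    [0.035,[0,0,0],0],
    [0.035,[0,0,0],0],
  ],
)

```text
clock: 26.82
position: [0.5598, -0.2045, 0.0479]
ee_rot: [-0.429, 0.429, -0.562, 0.563]
contact_force: [1.4, 0.1, -2.3]
width: 0.0422
```

```bash
python3 look.py 10
```

```text
white_rack 0.88 (array([ 575.7, -144.6,   69.4,  122.4]), np.float64(-0.268))
red [319.6, 281.5] 0.68 pt [array([ 0.5597, -0.2042,  0.049 ])] top 4967 [ 0.5597 -0.1997  0.0925] [0.033 0.025 0.025]
blue [319.5, 146.1] 0.82 pt [] top 10283 [ 0.576  -0.1435  0.0891] [0.034 0.034 0.009]
green [317.1, 19.0] 0.91 pt [] top 0 0 0
27.325 [ 0.5593 -0.2043  0.0472] [-0.429  0.429 -0.562  0.562]
```

View pics/w10.png

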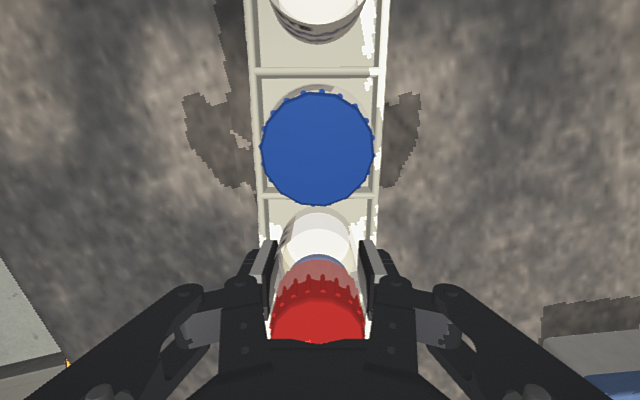

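Emit:
jog_arm(
  targets=[
    [0.035,[0,0,-0.0014],0],
    [0.035,[0,0,0],0],
    [0.05,[0,0,0],0],
    [0.075,[0,0,0],0],
    [0.075,[0,0,0],0],
    [0.075,[0,0,0],0],
    [0.075,[0,0,0.02],0],
    [0.075,[0,0,0.05],0],
    [0.075,[0,0,0.05],0],
    [0.075,[0,0,0.05],0],
  ],
)

```text
clock: 28.58
position: [0.5591, -0.2042, 0.2172]
ee_rot: [0.429, -0.429, 0.562, -0.562]
contact_force: [-0.0, 0.0, 1.2]
width: 0.0751
```

Emit:
jog_arm(
  targets=[
    [0.08,[0.002,0.044,0],0.017],
    [0.08,[0.003,0.055,0],0.017],
    [0.08,[0.003,0.055,0],0.017],
    [0.08,[0.003,0.055,0],0.017],
    [0.08,[0.003,0.055,0],0.017],
    [0.08,[0.003,0.055,0],0.017],
    [0.08,[0.003,0.055,0],0.016],
    [0.08,[0.002,0.055,0],0.016],
    [0.08,[0.002,0.055,0],0.015],
    [0.08,[0,0.01,0],0],
  ],
)

```text
clock: 29.82
position: [0.5828, 0.2932, 0.2151]
ee_rot: [0.471, -0.471, 0.528, -0.527]
contact_force: [-0.2, -0.6, 0.3]
width: 0.0801
```

Emit:
jog_arm(
  targets=[
    [0.08,[0,0,0],0],
    [0.08,[0,0,0],0],
  ],
)

```text
clock: 30.08
position: [0.5833, 0.2881, 0.2157]
ee_rot: [-0.469, 0.47, -0.529, 0.529]
contact_force: [-0.5, -0.1, 1.1]
width: 0.0801
```

```bash
python3 look.py 11
```

```text
grey_rack 0.8 (array([568.5, 197. ,  68.7, 261.3]), np.float64(-0.115))
yellow [317.0, 185.3] 0.76 pt [] top 1147 [0.5826 0.2905 0.0877] [0.034 0.033 0.015]
30.475 [0.5834 0.2892 0.2159] [-0.47   0.469 -0.529  0.529]
```

View pics/w11.png

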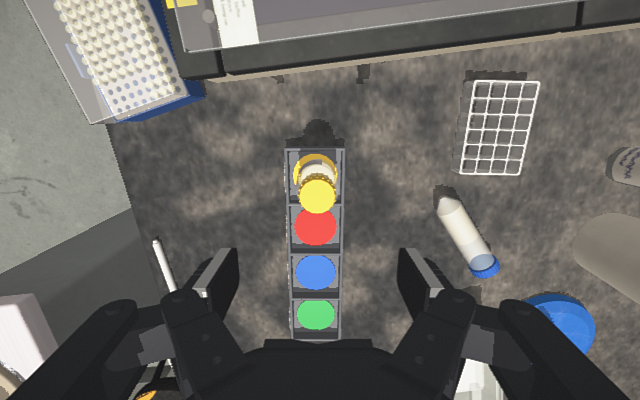

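Emit:
jog_arm(
  targets=[
    [0.08,[0,0.0003,-0.04],0],
    [0.08,[0,0,-0.05],0],
    [0.08,[0,0,-0.04],0],
    [0.08,[0,0,-0.025],0],
    [0.08,[0,0,-0.013],0],
    [0.08,[0,0,0],0],
    [0.035,[0,0,0],0],
    [0.035,[0,0,0],0],
    [0.035,[0,0,0],0],
    [0.035,[0,0,0],0],
  ],
)

```text
clock: 31.72
position: [0.5842, 0.2903, 0.0492]
ee_rot: [-0.471, 0.469, -0.528, 0.529]
contact_force: [-1.0, 0.5, 6.3]
width: 0.0423
```

Emit:
jog_arm(
  targets=[
    [0.035,[0,0,0],0],
    [0.035,[0,0,0],0],
    [0.035,[0,0,0],0],
    [0.035,[0,0,0.02],0],
    [0.035,[0,0,0.04],0],
    [0.035,[0,0,0.05],0],
    [0.035,[0,0,0.04],0],
    [0.035,[0,0,0.02],0],
  ],
)

```text
clock: 32.72
position: [0.584, 0.2903, 0.2206]
ee_rot: [-0.471, 0.468, -0.528, 0.529]
contact_force: [-0.1, -0.0, -0.5]
width: 0.0422
```

Emit:
jog_arm(
  targets=[
    [0.035,[-0.001,-0.03,0],-0.014],
    [0.035,[-0.004,-0.055,0],-0.015],
    [0.035,[-0.004,-0.055,0],-0.015],
    [0.035,[-0.004,-0.055,0],-0.015],
    [0.035,[-0.004,-0.055,0],-0.015],
    [0.035,[-0.004,-0.055,0],-0.015],
    [0.035,[-0.004,-0.055,0],-0.015],
    [0.035,[-0.004,-0.055,0],-0.015],
    [0.035,[-0.004,-0.055,0],-0.014],
    [0.035,[-0.004,-0.05,0],-0.014],
  ],
)

```text
clock: 33.98
position: [0.5458, -0.2319, 0.2176]
ee_rot: [0.429, -0.429, 0.562, -0.562]
contact_force: [0.7, 0.5, -0.5]
width: 0.0422
```

Emit:
jog_arm(
  targets=[
    [0.035,[-0.004,-0.035,0],0],
    [0.035,[0,0,0],0],
    [0.035,[0,0,0],0],
  ],
)

```text
clock: 34.35
position: [0.542, -0.2643, 0.2174]
ee_rot: [0.43, -0.429, 0.562, -0.561]
contact_force: [0.3, 0.3, -0.8]
width: 0.0422
```

```bash
python3 look.py 12
```

```text
white_rack 0.72 (array([ 561.4, -197.6,   70.7,  215.8]), np.float64(-0.258))
yellow [317.7, 278.9] 0.86 pt [array([ 0.5149, -0.3587,  0.049 ])] top 11053 [ 0.5428 -0.2576  0.2242] [0.041 0.031 0.099]
red [322.3, 123.0] 0.68 pt [] top 1227 [ 0.5584 -0.2055  0.0875] [0.034 0.034 0.013]
blue [323.3, 52.8] 0.79 pt [array([ 0.575 , -0.1448,  0.049 ])] top 1626 [ 0.5756 -0.144   0.0869] [0.034 0.035 0.014]
green [321.5, 2.4] 0.85 pt [] top 0 0 0
34.9 [ 0.5424 -0.2648  0.2178] [-0.43   0.43  -0.562  0.562]
```

View pics/w12.png

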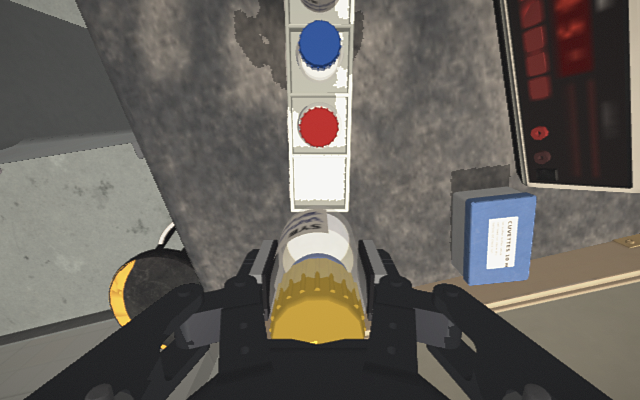

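Emit:
jog_arm(
  targets=[
    [0.035,[0,-0.001,-0.04],0],
    [0.035,[0,0,-0.05],0],
    [0.035,[0,0,-0.04],0],
    [0.035,[0,0,-0.02],0],
    [0.035,[0,0,-0.012],0],
    [0.035,[0,0,-0.006],0],
    [0.035,[0,0,-0.0025],0],
    [0.035,[0,0,0],0],
    [0.035,[0,0,0],0],
  ],
)

```text
clock: 36.02
position: [0.5427, -0.2662, 0.048]
ee_rot: [-0.43, 0.429, -0.561, 0.562]
contact_force: [0.1, 0.5, -0.4]
width: 0.0422
```

```bash
python3 look.py 13
```

```text
white_rack 0.97 (array([ 558.9, -206.8,   68.6,  123.2]), np.float64(-0.263))
yellow [311.8, 279.4] 0.76 pt [array([ 0.5422, -0.2648,  0.049 ])] top 5128 [ 0.5424 -0.2602  0.0926] [0.034 0.023 0.025]
red [317.9, 142.5] 0.92 pt [] top 10330 [ 0.5587 -0.2048  0.0895] [0.035 0.034 0.009]
blue [319.7, 21.0] 0.91 pt [] top 0 0 0
36.525 [ 0.5424 -0.266   0.0473] [-0.43   0.43  -0.562  0.562]
```

View pics/w13.png

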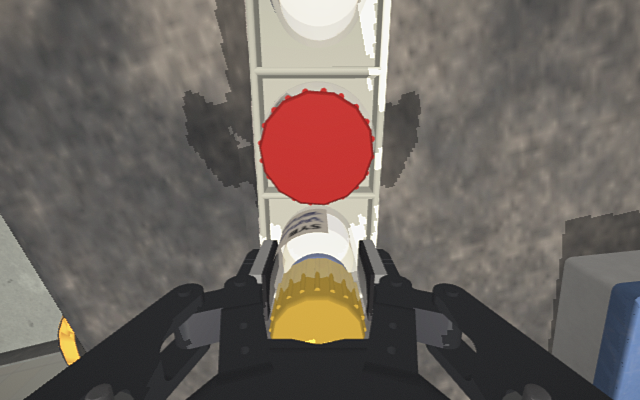

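Emit:
jog_arm(
  targets=[
    [0.035,[0,0,-0.0014],0],
    [0.035,[0,0,0],0],
    [0.05,[0,0,0],0],
    [0.075,[0,0,0],0],
    [0.075,[0,0,0],0],
    [0.075,[0,0,0],0],
    [0.075,[0,0,0.02],0],
    [0.075,[0,0,0.05],0],
    [0.075,[0,0,0.05],0],
    [0.075,[0,0,0.05],0],
  ],
)

```text
clock: 37.78
position: [0.5422, -0.2659, 0.2173]
ee_rot: [0.43, -0.43, 0.562, -0.562]
contact_force: [0.3, -0.4, 0.6]
width: 0.075
```

Emit:
jog_arm(
  targets=[
    [0.08,[0,0.04,0.03],0],
    [0.08,[0,0.055,0.02],0],
    [0.08,[-0.02,0.055,0],0],
    [0.08,[-0.02,0.055,0],0],
    [0.08,[-0.02,0.055,0],0],
    [0.08,[-0.02,0.055,0],0],
    [0.08,[-0.02,0.055,0],0],
    [0.08,[-0.02,0.04,0],0],
    [0.08,[0,0,0],0],
    [0.08,[0,0,0],0],
  ],
)

```text
clock: 39.02
position: [0.4226, 0.1437, 0.2659]
ee_rot: [-0.43, 0.43, -0.561, 0.562]
contact_force: [1.0, -0.1, 0.2]
width: 0.0799
```

Run:
```python
from h import *
K=np.array([.568,-.173]);c,s=np.cos(-.264),np.sin(-.264)
for n in["top","scene"]:
    p,d=get_image(n); cv2.imwrite(f"pics/{n}F.png",p[:,:,::-1])
    for b in["yellow","red","blue","green"]:
        S=silhouettes(b+"_center",n)[:1]
        for q in S:
            P=cloud(n,d,q['mask']);T=P[P[:,2]>.075]
            if len(T): 
                t=(T.max(0)+T.min(0))/2; u=t[:2]-K
                print(n,b,q['score'],t.round(4),"topz",np.percentile(T[:,2],95).round(4),"in rack",np.round([c*u[0]+s*u[1],-s*u[0]+c*u[1]],4))
print(manip.get_state()['position'],manip.get_state()['clock'])
```

```text
top yellow 0.9 [ 0.5429 -0.2643  0.0853] topz 0.0926 in rack [-0.0004 -0.0947]
top red 0.74 [ 0.5609 -0.2038  0.0847] topz 0.0926 in rack [ 0.0012 -0.0316]
top blue 0.83 [ 0.5757 -0.1423  0.0862] topz 0.093 in rack [-0.0006  0.0317]
top green 0.57 [ 0.5938 -0.0792  0.0846] topz 0.0927 in rack [0.0004 0.0972]
scene yellow 0.94 [ 0.541  -0.2709  0.0842] topz 0.0923 in rack [-0.0005 -0.1015]
scene red 0.87 [ 0.5555 -0.2237  0.0844] topz 0.0925 in rack [ 0.0012 -0.0522]
scene blue 0.75 [ 0.569  -0.1635  0.0844] topz 0.0926 in rack [-0.0015  0.0094]
scene green 0.72 [ 0.5853 -0.1035  0.0841] topz 0.0923 in rack [-0.0015  0.0716]
[0.4224911  0.14366883 0.26576132] 39.525
```

View pics/topF.png

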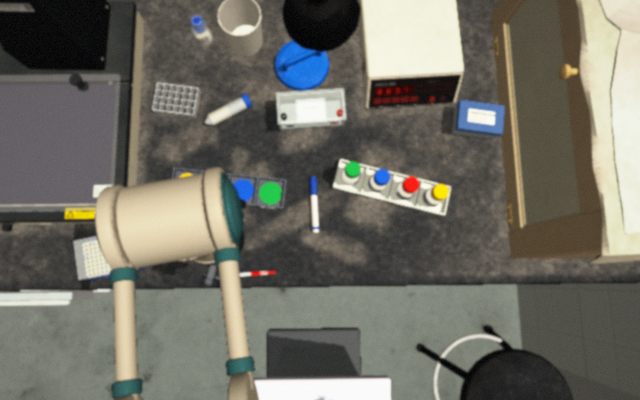

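View pics/sceneF.png

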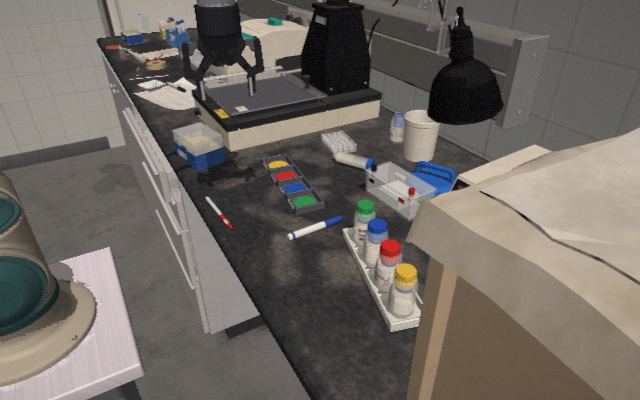

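```bash
python3 -c "
from rig import sign_off
print(sign_off())"
```

```text
the job is handed in; nothing more can be done
None
```

All four bottles are in the white rack in reverse order: from the left they stand green, blue, red, yellow. In the grey rack they stood yellow, red, blue, green. I handed the job in at about 39.5 s, with the gripper open and well clear of everything.

- **Position:** the top camera puts each cap within about 2 mm of its pocket centre.
- **Height and posture:** all four cap tops read the same height, and both fixed-camera pictures show the bottles standing upright in their pockets.
- **Forces:** the largest wrist force I saw was about 6 N, while the fingers closed on a bottle.
- **Disagreement:** the scene camera's cap positions came out 6 to 26 mm off along the rack. I put this down to its slanted view of the caps: its picture shows one bottle to a pocket, and the top and wrist cameras agree with each other.

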